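# Fit the bearing sleeve and servo plate on a creature's neck post

### The arm

A 6-joint arm with a two-finger parallel gripper is mounted at the origin on the work surface. World frame = base frame: x ahead of the robot, y to its left, z up, the work surface at z = 0. Lengths are in m, angles in rad, forces in N, time in s.
With the tool pointing down it reaches from about 0.225 to 0.875 m from the base axis. Payload 3.4 kg.
Tool frame: the origin (TCP) lies between the finger pads; the fingertips stand 19 mm ahead of it and the grasp point (between the pads) is the TCP (env.tip_extent is the distance from the TCP to the fingertips, in m); z points along the fingers, y is the line along which they close (so a half turn about z gives the same grasp; the last joint's range is limited). The gripper opens to 85 mm and grips with 20 to 120 N. Pads are 22 mm wide; open, the fingers measure 114 mm over their backs; the gripper's body (76 mm by 85 mm) begins 54 mm behind the grasp point. The pads swing forward as they close: fully open they stand 13 mm farther back than shut.
Start: joints at [-1.447, 0.276, 1.505, -0, 1.361, -0.121], TCP at [0.139, -0.558, 0.25] pointing down, gripper open.
Joint ranges: [-2.89, 2.89], [-0.75, 2.08], [0.22, 2.7], [-1.18, 4.32], [0.11, 2.71], [-2.7, 2.7]. Speed limits (rad/s): [2.57, 2.57, 3.14, 3.14, 3.14, 3.14].

### API

Orientations are given as a unit quaternion [x, y, z, w].
In Python, from cell import env, capture, get_calibration, workorder, finder gives the robot as it stands. Calls block until the motion is done:
- env.move_pose(position, orientation): joint-space move of the TCP to a pose.
- env.servo_line(position, rotation=None, rate=0.15): straight line of the TCP; rotation=None keeps the orientation; rate is the mean speed in m/s.
- env.move_j(angles): joint-space move.
- env.gripper_to(opening, effort=None): opening from 0.0 (shut) to 1.0 (fully open); effort is the grip in N (None keeps the last); returns when the fingers have stopped.
- env.sleep(seconds).
- env.ik(position, orientation): joint angles nearest the present ones, or None.
- env.state(): the state.
- capture(name): name is "side" or "top" or "wrist"; returns the picture (384x512x3 uint8, red, green, blue); there is no depth.
- get_calibration(name): a dict with "fx", "fy", "cx", "cy" (pixels), "R" (3x3) and "t" (3): a world point X has camera coordinates R X + t; the wrist camera has in their place "hand_eye" (4x4, takes a point from camera to tool coordinates, whose origin is the TCP and whose axes are the flange's). Camera axes: x right, y down, z forward; pixel columns grow to the right and rows downward; lengths in m; the calibration is good to about 2 mm. A picture is of the moment at which its call begins: read the wrist's pose just before it. get_calibration takes no time and is no camera call.
A pose or a line that the arm cannot do raises env.MotionError and nothing moves.
- workorder.close_job(): hands the job in; it is judged then, once.
Trained networks look in the newest picture that a camera, given by its name, has taken for a name from the list of things; names that differ only in an ending like _2 or _b are one class to them, and where a whole thing is asked for, a point or a joint stands for the part that bears it (a point fixed in the world has none). Each returns a list of dicts, best first, with "conf" (0 to 1); they miss things now and then, are a little off and sometimes report something else, mostly with a low value. They report only what shows in the picture. A call takes as long as a camera call.
- finder.regions_of(camera, target): "region" (384x512 bool, what is visible of it) and "rect" ([left, top, width, height] in pixels, round what is visible of it).
- finder.landmark_of(camera, target): "position" ([column, row] in pixels: a listed point, or the origin of a listed thing).
The state is a dict: "t": time; "q": joint angles; "joint_velocities": joint speeds; "joint_efforts": joint torques, N m; "position": TCP position; "eef_rot": TCP orientation; "contact_force": force on the tool from outside, world axes, zero at the start; "moment": the same for the moment, N m; "opening": opening from 0.0 (shut) to 1.0 (fully open); "grip_force": force on a finger pad.
Only numpy, scipy, OpenCV 4.12 (cv2) and the standard library are available. Lean on these libraries where they do the work, as an engineer would, in place of code of your own. Each camera call takes 0.05 s, during which the arm holds its last target. There are 200 camera calls.

### The job

Build up the creature's neck: slide the white bearing sleeve over the upright steel shaft on the blue base until it sits fully down on its shoulder, then fit the aluminium servo plate over the shaft so that it lies flat on top of the sleeve with its long sides lined up with the long sides of the blue base (either way round). Lower both parts gently all the way rather than letting them drop, and leave the cactus, the blue bin, the screwdriver and the handset where they are.

Things in the scene. Friction and masses are not known exactly. Their poses are not given: they have to be found in the camera images.
- neck_base: blue steel base, 160 (its x) x 90 (its y) x 20 mm high, fixed to the bench; in its middle a dark round shoulder, 44 mm diameter, up to 28 mm above the bench, and on it a steel shaft, 25 mm diameter, straight to 110 mm above the bench, then tapering to 12 mm at its top, 118 mm above the bench. Origin: middle of the underside, under the shaft; z up.
- seat (a point): the middle of the shoulder's top face, on the shaft axis, 28 mm above the bench: where the sleeve's lower end belongs
- shaft_top (a point): the middle of the shaft's top end, 118 mm above the bench
- sleeve: loose white plastic tube, 48 mm outer diameter, 29 mm bore (2 mm clearance all round on the shaft), 70 mm long, standing upright on the bench; about 0.12 kg. Origin: centre of its lower end; z along its axis, up. Seated, its upper end is 98 mm above the bench and the shaft stands 20 mm out of it.
- plate: loose aluminium plate, 120 (its x) x 60 (its y) x 12 mm, 29 mm hole in its middle; on top near each end a black servo box 24 (x) x 42 (y) x 20 mm high, centred 46 mm from the middle, orange disc on it; about 0.25 kg. Starts level on the wooden block. Grip it across its 60 mm width. Origin: hole centre at the underside; z up. Seated, its underside is 98 mm above the bench.
- block: light wooden block that carries the plate at the start, 100 (its x) x 44 (its y) x 35 mm high, fixed to the bench, the plate's long side roughly along its own. Origin: middle of the underside.
- cactus: bystander: cactus in a terracotta pot, 74 mm across, 174 mm high, loose. Origin: middle of the underside.
- bin: bystander: empty open blue plastic bin, 130 (x) x 180 (y) x 70 mm high, loose. Origin: middle of the underside.
- driver: bystander: red-handled screwdriver, about 200 mm long, lying loose on the bench beyond the work. Origin: near its middle; x along it to the tip.
- handset: bystander: grey radio control handset, 100 (x) x 160 (y) mm, 46 mm high and two thin sticks to 68 mm, lying loose on the bench beyond the work. Origin: middle of the underside.

How it is judged:
By the outcome, as a careful person would: the job done as asked, in the order asked, and still so for the second after the job is handed in, with the robot touching nothing.
It also fails if it takes over 64 s, if anything falls off the work surface, if the arm or the gripper's body presses on something with over 40 N, if the wrist force passes 120 N, or if a joint passes its speed limit or range.

## Working session

There is one attempt and no reset: what is moved stays moved. The work goes in short steps, each a Python script; the robot and the scene stay as the last script left them, time stands still between calls to the robot, and variables do not carry over. Pictures are saved under pics/ and viewed, at most 10 in all, crops included, and the job is handed in when it is done.

```bash
ls; mkdir -p pics
python3 - <<'E'
from cell import env,capture,get_calibration,finder
import cv2,numpy as np
a=[]
for c in("top","side"):
    im=capture(c);a.append(im)
    k=get_calibration(c);R=np.array(k["R"]);print(c,k["fx"],k["cx"],k["cy"],"cam at",-R.T@np.array(k["t"]),R[2])
    for n in("neck_base","shaft_top","seat","sleeve","plate","block","cactus","bin","driver","handset"):
        print(n,[(np.round(d["position"],1).tolist(),round(d["conf"],2)) for d in finder.landmark_of(c,n)[:2]])
    cv2.imwrite(f"pics/{c}0.png",im[...,::-1])
print(get_calibration("wrist")); print(env.state())
E
```

```text
pics
top 398.9701941276926 253.43417642540822 192.9832827177713 cam at [ 0.45171238 -0.03698002  1.31464416] [ 0.14360251 -0.00113756 -0.98963479]
neck_base [([242.8, 238.3], 0.68)]
shaft_top [([241.7, 236.5], 0.61), ([242.1, 236.3], 0.18)]
seat [([242.3, 232.0], 0.56), ([384.4, 221.7], 0.3)]
sleeve [([306.5, 215.4], 0.51), ([113.5, 226.8], 0.43)]
plate [([159.8, 240.6], 0.79), ([307.0, 218.3], 0.3)]
block [([159.4, 240.5], 0.56)]
cactus [([113.7, 224.4], 0.73)]
bin [([384.6, 224.1], 0.94)]
driver [([200.9, 158.0], 0.5)]
handset [([297.4, 161.4], 0.61)]
side 444.27597548163874 253.3001956087393 194.97835100567806 cam at [ 0.36805136 -1.11725845  0.80740972] [ 0.19639081  0.82513309 -0.52970372]
neck_base [([211.5, 227.7], 0.95)]
shaft_top [([206.1, 192.3], 0.91), ([203.1, 163.9], 0.69)]
seat [([209.0, 218.7], 0.59)]
sleeve [([243.1, 269.7], 0.9)]
plate [([193.2, 173.1], 0.74)]
block [([196.3, 182.5], 0.5)]
cactus [([204.3, 163.2], 0.67), ([274.1, 189.9], 0.64)]
bin [([264.0, 347.2], 0.71)]
driver [([275.1, 192.3], 0.61)]
handset [([306.7, 250.5], 0.67)]
{'fx': 281.06822048152515, 'fy
[... 452 characters left out ...]
-1.44697651e+00,  2.75870536e-01,  1.50488267e+00,  7.67060109e-06,
        1.36065903e+00, -1.21006306e-01]), 'joint_velocities': array([ 9.70270307e-05,  5.54619729e-04, -5.03432228e-04, -8.44639613e-04,
        4.83624316e-04, -2.52379771e-03]), 'joint_efforts': array([-4.55035399e-05, -4.16673017e+01, -2.46103191e+01, -5.45376122e-05,
        3.47986388e-04, -2.33793997e-06]), 'position': array([ 0.13937297, -0.55790531,  0.25035175]), 'eef_rot': array([9.92516966e-01, 1.22106772e-01, 3.87789785e-06, 9.01998122e-05]), 'contact_force': array([ 0.277045  , -0.11884599,  0.22907436]), 'moment': array([-0.01379845, -0.03099059, -0.02430678]), 'grip_force': 0.0, 'opening': 0.9988414947261204}
```

View pics/top0.png

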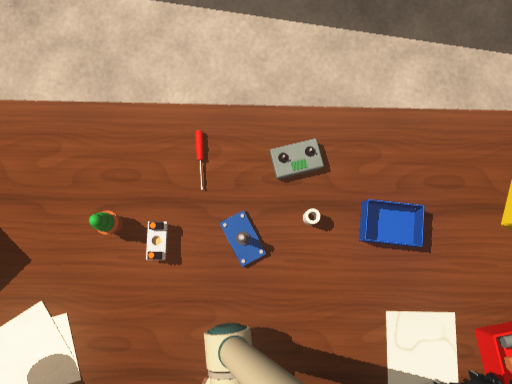

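View pics/side0.png

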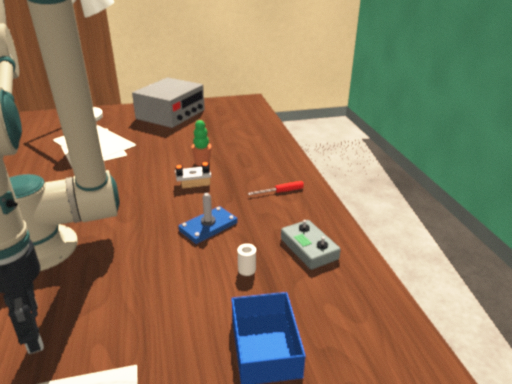

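Top picture: the sleeve is at about (312,216), the plate at (157,241), the base and shaft at (243,238), the cactus at (105,222) left of the plate, and the bin at (392,223). The side picture agrees. I'll get rough positions from these, then look with the wrist camera.

```bash
cat > h.py <<'E'
from cell import env,capture,get_calibration,finder,workorder
import cv2,numpy as np
from scipy.spatial.transform import Rotation as Ro
def cam(c):
    k=get_calibration(c); K=np.array([[k["fx"],0,k["cx"]],[0,k["fy"],k["cy"]],[0,0,1]])
    if c=="wrist":
        s=env.state();T=np.eye(4);T[:3,:3]=Ro.from_quat(s["eef_rot"]).as_matrix();T[:3,3]=s["position"]
        T=T@np.array(k["hand_eye"]);return K,T[:3,:3],T[:3,3]
    R=np.array(k["R"]);return K,R.T,-R.T@np.array(k["t"])
def onplane(P,px,z):
    K,R,o=P;px=np.atleast_2d(px).astype(float)
    d=(R@np.linalg.inv(K)@np.c_[px,np.ones(len(px))].T).T
    return o+d*((z-o[2])/d[:,2])[:,None]
def rect(P,region,z):
    ys,xs=np.nonzero(region);w=onplane(P,np.c_[xs,ys],z)[:,:2]
    (c,s,a)=cv2.minAreaRect((w*1000).astype(np.float32))
    b=cv2.boxPoints((c,s,a));e=[b[1]-b[0],b[2]-b[1]];e=max(e,key=np.linalg.norm)
    return np.array(c)/1000,s,np.degrees(np.arctan2(e[1],e[0]))%180
def down(yaw): # tool z down, tool x along yaw (deg)
    return (Ro.from_euler("z",yaw,degrees=True)*Ro.from_euler("x",180,degrees=True)).as_quat()
E
python3 - <<'E'
from h import *
for c in("top","side"):
    P=cam(c);capture(c)
    for n,z in(("neck_base",.02),("plate",.047),("sleeve",.07),("cactus",.05),("bin",.07),("handset",.046),("driver",.01)):
        r=finder.regions_of(c,n)
        if r:
            o=rect(P,r[0]["region"],z);print(c,n,round(r[0]["conf"],2),np.round(o[0],3),np.round(o[1]),round(o[2],1),r[0]["rect"])
P=cam("top")
print("shaft",onplane(P,[241.7,236.5],.118),"plate",onplane(P,[159.8,240.6],.035))
print("start yaw",Ro.from_quat(env.state()["eef_rot"]).as_matrix()[:,0])
E
```

```text
top neck_base 0.8 [ 0.494 -0.006] [162.  93.] 29.0 [218.2, 210.5, 47.7, 55.8]
top plate 0.72 [0.483 0.264] [120.  63.] 0.4 [146.0, 219.3, 19.3, 41.7]
top cactus 0.95 [0.534 0.426] [94. 76.] 47.6 [87.9, 211.2, 34.0, 22.6]
top bin 0.96 [ 0.55  -0.472] [197. 135.] 84.8 [358.6, 201.3, 66.1, 43.1]
top handset 0.7 [ 0.754 -0.176] [103. 161.] 104.6 [268.7, 136.5, 57.1, 44.0]
top driver 0.49 [0.758 0.148] [196.  30.] 2.4 [194.1, 128.6, 7.9, 60.3]
side neck_base 0.98 [0.477 0.028] [192. 201.] 119.5 [181.4, 191.0, 59.6, 54.4]
side plate 0.71 [0.477 0.271] [111. 122.] 176.7 [176.2, 165.5, 34.9, 13.3]
side sleeve 0.66 [ 0.556 -0.264] [121.  47.] 78.3 [234.7, 245.7, 23.4, 30.0]
side cactus 0.82 [0.541 0.514] [422.  70.] 81.4 [191.4, 118.1, 19.2, 46.6]
side bin 0.6 [ 0.542 -0.505] [228. 136.] 85.0 [231.7, 293.8, 74.8, 90.2]
side handset 0.8 [ 0.744 -0.204] [124. 191.] 105.5 [279.3, 220.8, 63.8, 48.6]
side driver 0.49 [0.758 0.149] [199.  49.] 6.2 [250.0, 178.7, 55.1, 15.6]
shaft [[ 0.49344684 -0.00612246  0.118     ]] plate [[0.47783455 0.25626331 0.035     ]]
start yaw [9.70189671e-01 2.42346863e-01 1.93265498e-05]
```

Run:
```python
from h import *
P=cam("top");print("sleeve~",onplane(P,[312,216],.07))
s=onplane(P,[312,216],.07)[0]
b=np.array([.494,-.006])
views=[]
for i,(xy,yaw,z) in enumerate([(s[:2],0,.27),(b,0,.31),(b,180,.31)]):
    env.move_pose([xy[0],xy[1],z],down(yaw))
    env.sleep(.2)
    P=cam("wrist");im=capture("wrist");cv2.imwrite(f"pics/w{i}.png",im[...,::-1]);np.savez(f"w{i}.npz",K=P[0],R=P[1],o=P[2])
    for n,zz in((("sleeve",.0),) if i==0 else(("shaft_top",.118),("seat",.028),("neck_base",0))):
        print(i,n,[(np.round(d["position"],1).tolist(),round(d["conf"],2),onplane(P,d["position"],zz)[0].round(4).tolist()) for d in finder.landmark_of("wrist",n)[:2]])
    for n,zz in((("sleeve",.07),) if i==0 else(("neck_base",.02),)):
        for r in finder.regions_of("wrist",n)[:1]: print(rect(P,r["region"],zz),r["conf"]);np.save(f"reg{i}",r["region"])
    views.append(im)
print(env.state()["t"])
v=np.vstack([np.hstack(views[:2]),np.hstack([views[2],views[2]*0])]);cv2.imwrite("pics/v1.png",cv2.resize(v,(800,600))[...,::-1])
```

```text
sleeve~ [[ 0.56355485 -0.22310164  0.07      ]]
0 sleeve [([256.4, 154.6], 0.58, [0.5676, -0.226, 0.0])]
(array([ 0.56970978, -0.22581615]), (46.13018035888672, 55.254051208496094), np.float32(179.85791)) 0.78
1 shaft_top [([253.7, 177.0], 0.86, [0.4883, -0.0058, 0.118])]
1 seat [([252.5, 161.9], 0.79, [0.4856, -0.0036, 0.028])]
1 neck_base [([257.0, 154.7], 0.87, [0.4906, -0.0104, 0.0])]
(array([ 0.49294748, -0.00697688]), (159.32601928710938, 90.61833953857422), np.float32(28.76406)) 0.97
2 shaft_top [([254.9, 171.7], 0.95, [0.4952, -0.006, 0.118])]
2 seat [([255.7, 158.9], 0.56, [0.4996, -0.0048, 0.028])]
2 neck_base [([256.8, 151.2], 0.98, [0.4935, -0.003, 0.0])]
(array([ 0.48981143, -0.00819257]), (158.5646514892578, 89.27925109863281), np.float32(28.288866)) 0.87
8.675
```

View pics/v1.png

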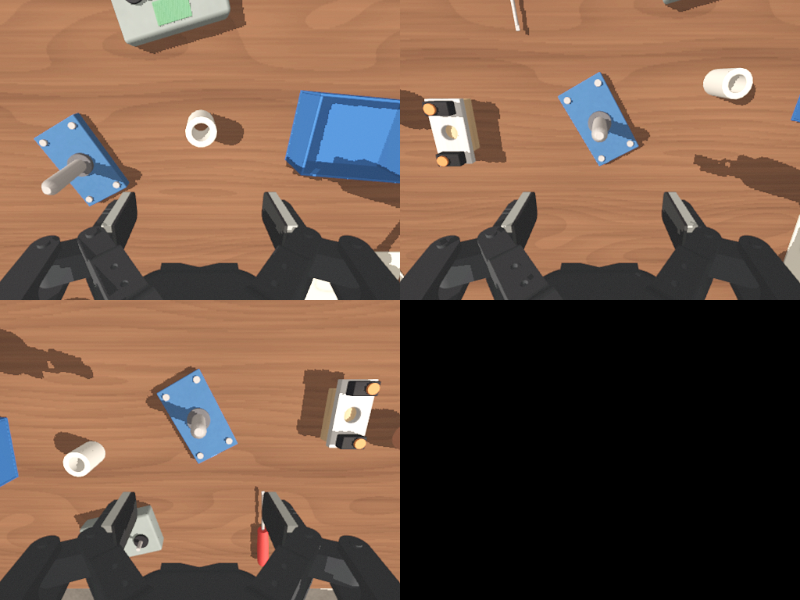

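Full-resolution pixels: in wrist view 0 the sleeve is at about (257,163). In views 1 and 2 the shaft tip is at about (254,177) and (255,172), near the network's landmarks. I'll check the shaft tip enlarged while centring and gripping the sleeve with two crossed grips.

Run:
```python
from h import *
o=[]
for i in(1,2):
    im=cv2.imread(f"pics/w{i}.png")[135:195,225:285];o.append(cv2.resize(im,(400,400),interpolation=cv2.INTER_CUBIC))
cv2.imwrite("pics/c1.png",np.hstack(o))
s=[.5665,-.2258]
env.move_pose([*s,.13],down(90));env.servo_line([*s,.05],rate=.15)
env.gripper_to(0.45,effort=20);a=env.state();print(a["opening"],a["grip_force"],a["contact_force"])
env.gripper_to(0.1,effort=20);a=env.state();print(a["opening"],a["grip_force"],a["contact_force"])
env.gripper_to(1.0)
env.servo_line([*s,.05],down(0),rate=.15) if False else env.move_pose([*s,.05],down(0))
env.gripper_to(0.1,effort=40);a=env.state();print(a["opening"],a["grip_force"],a["contact_force"],a["t"],a["position"])
```

```text
0.556375312421997 20.417601177468896 [-1.72283017  0.97907196  6.02917809]
0.5603690685129435 20.420543728396297 [-2.30954436  0.15101956  5.86226198]
0.5545874063131682 41.22127879410982 [-0.59034501  0.25784132  1.84997153] 13.4583 [ 0.5665847  -0.22593249  0.05028499]
```

View pics/c1.png

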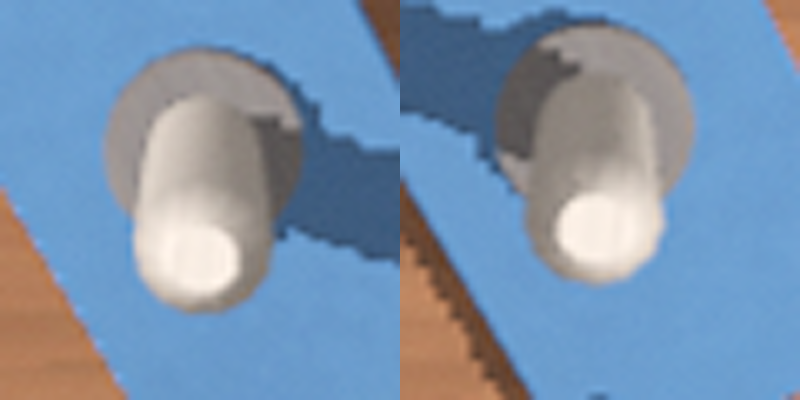

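The bright tip disc is at (254.5,173.2) in view 1 and (253.9,169.0) in view 2. The shoulder circle's centres are at about (255.0,156.4) and (253.8,153.0). I'll compute the axis from these.

Run:
```python
from h import *
for i,t,s in((1,[254.5,173.2],[255.0,156.4]),(2,[253.9,169.0],[253.8,153.0])):
    d=np.load(f"w{i}.npz");P=(d["K"],d["R"],d["o"]);print(onplane(P,t,.118)[0].round(4),onplane(P,s,.028)[0].round(4),P[2])
```

```text
[ 0.4928 -0.0067  0.118 ] [ 0.4938 -0.0073  0.028 ] [ 0.57786204 -0.00741997  0.43193138]
[ 0.492  -0.0072  0.118 ] [ 0.4909 -0.0076  0.028 ] [ 0.41245885 -0.00608362  0.43263148]
```

Run:
```python
from h import *
s=[.5665,-.2258];g=np.array([.4924,-.0071])
env.servo_line([*s,.10],rate=.12)
env.move_pose([*g,.20],down(0));env.sleep(.2)
f0=env.state()["contact_force"];print(f0,env.state()["t"])
np.save("f0",f0)
for z in np.r_[.172,.168,.164,.160,.156,.150:.079:-.01]:
    env.servo_line([*g,z],rate=.05)
    a=env.state();f=a["contact_force"]-f0;print(round(z,3),f.round(1),a["position"].round(4))
    if np.linalg.norm(f)>15: print("STOP");break
    if np.hypot(*f[:2])>2: g=g+np.clip(f[:2]*1e-4,-.001,.001)
a=env.state();print(a["t"],a["opening"],g);np.save("g",g)
cv2.imwrite("pics/s1.png",capture("side")[140:260,130:290,::-1].repeat(4,0).repeat(4,1))
```

```text
[-1.06490101  0.48857285 -1.72813503] 15.2167
0.172 [ 0.8 -0.8 -0.2] [ 0.4925 -0.0071  0.172 ]
0.168 [ 0.8 -0.1 -0.2] [ 0.4923 -0.007   0.1679]
0.164 [ 0.8 -0.3  1. ] [ 0.4921 -0.0071  0.1637]
0.16 [ 1.1 -0.3  0.8] [ 0.4921 -0.0071  0.1597]
0.156 [ 1.2 -0.4  0.3] [ 0.4922 -0.0071  0.1557]
0.15 [ 1.4 -0.7  1.5] [ 0.492  -0.0071  0.1496]
0.14 [ 1.4 -0.   0. ] [ 0.4921 -0.0071  0.1395]
0.13 [ 1.9 -1.4  0.3] [ 0.4921 -0.0071  0.1296]
0.12 [ 0.1 -0.3  0.7] [ 0.4923 -0.0072  0.1196]
0.11 [0.5 0.3 0.8] [ 0.4924 -0.0072  0.1096]
0.1 [ 1.2 -0.5  0.4] [ 0.4924 -0.0072  0.0996]
0.09 [ 0.8 -0.9 -0.4] [ 0.4924 -0.0072  0.0896]
0.08 [ 1.2 -0.3 -0.1] [ 0.4924 -0.0072  0.0796]
19.6417 0.5556586830863399 [ 0.49258917 -0.00723674]
```

View pics/s1.png

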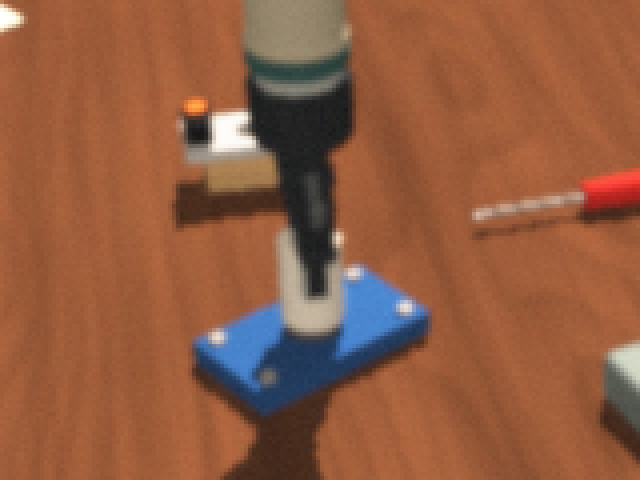

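The sleeve is on the shaft around (315,290), just above the shoulder in the picture. I'll seat it, release, and measure the plate from two opposite yaws.

Run:
```python
from h import *
g=np.load("g.npy");f0=np.load("f0.npy")
for z in np.arange(.0792,.0745,-.0006):
    env.servo_line([*g,z],rate=.03);a=env.state();f=a["contact_force"]-f0
    if f[2]>4: break
print(z,f.round(1),a["position"])
env.gripper_to(1.0);env.servo_line([*g,.16],rate=.2)
env.sleep(.1)
for i,yaw in((3,0),(4,180)):
    c=np.array([.478,.260])
    env.move_pose([*c,.23],down(yaw));env.sleep(.2)
    P=cam("wrist");im=capture("wrist");cv2.imwrite(f"pics/w{i}.png",im[...,::-1]);np.savez(f"w{i}.npz",K=P[0],R=P[1],o=P[2])
    for d in finder.landmark_of("wrist","plate")[:1]: print(d["position"],d["conf"],onplane(P,d["position"],.035)[0])
    for r in finder.regions_of("wrist","plate")[:1]: print(rect(P,r["region"],.047),r["conf"]);np.save(f"reg{i}",r["region"])
print(env.state()["t"])
o=[cv2.resize(cv2.imread(f"pics/w{i}.png")[80:230,180:330],(400,400),interpolation=cv2.INTER_CUBIC) for i in(3,4)]
cv2.imwrite("pics/c2.png",np.hstack(o))
```

```text
0.0774 [-0.9 -0.2  8.5] [ 0.49276821 -0.00726616  0.07818004]
[248.6, 169.2] 0.63 [0.48055365 0.26595786 0.035     ]
(array([0.4768988 , 0.26487448]), (60.26057815551758, 126.5151596069336), np.float32(179.81477)) 0.94
[254.5, 169.0] 0.87 [0.4767542  0.25949663 0.035     ]
(array([0.48115701, 0.26326752]), (60.45719909667969, 125.58588409423828), np.float32(179.95909)) 0.84
26.25
```

View pics/c2.png

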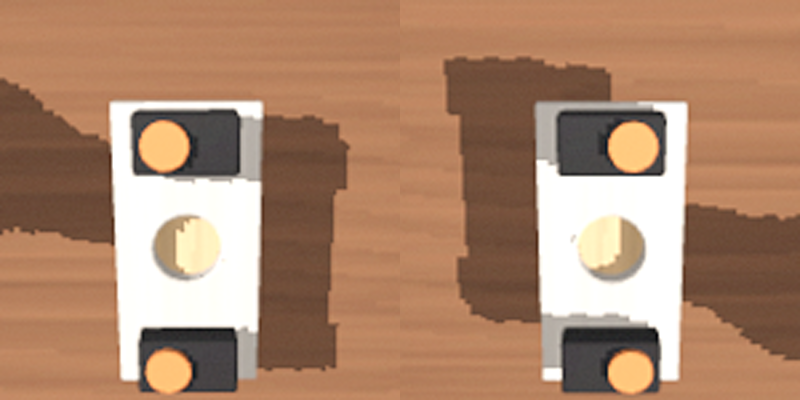

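The hole rim is centred at crop (187,246) in the left view and (212,247) in the right, and the plate corners are clear. The plate is nearly aligned with world x.

Run:
```python
from h import *
for i,h,c in((3,(187,246.5),[(110,101),(262,101),(121,380),(257,380)]),(4,(211.5,247.5),[(135,101),(287,101),(142,381),(280,381)])):
    d=np.load(f"w{i}.npz");P=(d["K"],d["R"],d["o"])
    f=lambda p:onplane(P,np.array(p)*.375+[180,80]-np.array([.3,.3]),.047)[:,:2]
    w=f(c);m=w[:2].mean(0)-w[2:].mean(0);print("hole",f([h])[0].round(4),"mid",w.mean(0).round(4),"yaw",np.degrees(np.arctan2(m[1],m[0]))%180,np.linalg.norm(m))
# base yaw via side edges of blue regions
for i in(1,2):
    d=np.load(f"w{i}.npz");P=(d["K"],d["R"],d["o"])
    im=cv2.cvtColor(cv2.imread(f"pics/w{i}.png"),cv2.COLOR_BGR2HSV);r=np.load(f"reg{i}.npy")
    print(rect(P,r,.02),rect(P,cv2.morphologyEx(((im[...,0]>95)&(im[...,0]<120)&(im[...,1]>80)&(im[...,2]>150)&cv2.dilate(r.astype(np.uint8),np.ones((9,9))).astype(bool)).astype(np.uint8),cv2.MORPH_OPEN,np.ones((3,3))),.02))
```

```text
hole [0.4802 0.2643] mid [0.4791 0.2641] yaw 0.09700463732794609 0.12093471964476303
hole [0.4778 0.2646] mid [0.4787 0.2644] yaw 0.18268110773897206 0.12149995306501488
(array([ 0.49294748, -0.00697688]), (159.32601928710938, 90.61833953857422), np.float32(28.76406)) (array([ 0.4924057 , -0.00746606]), (158.87863159179688, 88.33956146240234), np.float32(28.781952))
(array([ 0.48981143, -0.00819257]), (158.5646514892578, 89.27925109863281), np.float32(28.288866)) (array([ 0.49166119, -0.00778415]), (157.79171752929688, 88.3972396850586), np.float32(28.707577))
```

Run:
```python
from h import *
p=np.array([.4790,.2644]);g=np.array([.4925,-.0072])
q0,q1=down(180.15),down(208.7)
env.move_pose([*p,.12],q0);env.servo_line([*p,.042],rate=.12)
env.gripper_to(0.3,effort=50);a=env.state();print(a["opening"],a["grip_force"],a["contact_force"],a["position"])
env.servo_line([*p,.10],rate=.1);env.servo_line([*p,.18],rate=.2)
env.move_pose([*g,.18],q1);env.sleep(.2)
f0=env.state()["contact_force"];print(f0,env.state()["t"]);np.save("f0",f0)
for z in(.135,.128,.124,.121,.118,.115,.112,.109,.107):
    env.servo_line([*g,z],rate=.05)
    a=env.state();f=a["contact_force"]-f0;print(round(z,3),f.round(1),a["position"].round(4))
    if np.linalg.norm(f)>15: print("STOP");break
    if np.hypot(*f[:2])>2.5: g=g+np.clip(f[:2]*1e-4,-.001,.001)
print(env.state()["t"]);np.save("g",g)
a=capture("side")[140:260,130:290,::-1].repeat(4,0).repeat(4,1);cv2.imwrite("pics/s2.png",a)
```

```text
0.6883772599686444 54.49704945087433 [-0.01334833  0.59233366  6.2591201 ] [0.47971308 0.2645755  0.04327883]
[ 0.87088439  0.3669094  -2.81029414] 30.475
0.135 [-1.6 -0.2 -0.3] [ 0.4928 -0.0073  0.1353]
0.128 [-1.5 -0.4  0.4] [ 0.4921 -0.0072  0.1276]
0.124 [-1.3 -0.5  0.9] [ 0.4923 -0.0071  0.1237]
0.121 [-1.1  0.5  1. ] [ 0.4923 -0.0072  0.1208]
0.118 [-0.5 -0.7  0.5] [ 0.4923 -0.0072  0.1178]
0.115 [-1.3  0.  -0. ] [ 0.4923 -0.0072  0.1148]
0.112 [ 0.  -0.8 -0. ] [ 0.4923 -0.0072  0.1118]
0.109 [-1.1  0.1  0.7] [ 0.4923 -0.0072  0.1088]
0.107 [-1.1 -0.5  0. ] [ 0.4924 -0.0072  0.1069]
33.5667
```

View pics/s2.png

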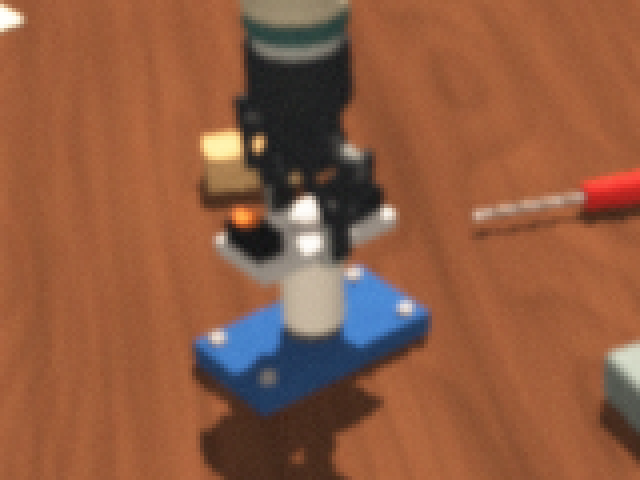

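The plate is over the shaft just above the sleeve (around (310,255)), parallel to the base and with no side load. Next I'll seat it and release.

Run:
```python
from h import *
g=np.load("g.npy");f0=np.load("f0.npy")
for z in np.arange(.1064,.1005,-.0005):
    env.servo_line([*g,z],rate=.03);a=env.state();f=a["contact_force"]-f0
    if f[2]>5: break
print(z,f.round(1),a["position"])
env.gripper_to(1.0)
env.servo_line([*g,.22],rate=.12);env.move_pose([.44,-.007,.28],down(180));env.sleep(.2)
P=cam("wrist");im=capture("wrist");r=finder.regions_of("wrist","plate")
if r: print("plate",rect(P,r[0]["region"],.11),r[0]["conf"])
t=capture("side")
print(env.state()["t"],env.state()["contact_force"])
x=np.hstack([cv2.resize(im[90:290,150:350],(400,400)),cv2.resize(t[150:250,155:255],(400,400),interpolation=2)])
cv2.imwrite("pics/f.png",x[...,::-1])
```

```text
0.1054 [-2.3  0.6  7.8] [ 0.49266888 -0.00717945  0.10624307]
plate (array([ 0.49454254, -0.00610761]), (131.83181762695312, 62.1248893737793), np.float32(28.403717)) 0.65
36.7417 [0.37303011 0.4349364  0.30352567]
```

View pics/f.png

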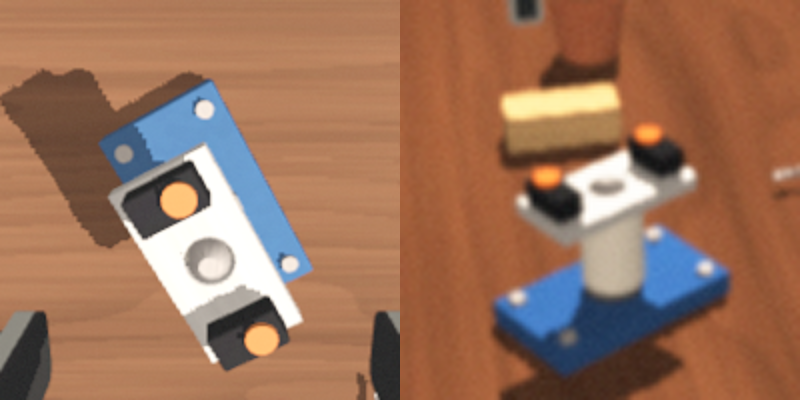

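The plate lies flat on the seated sleeve with the shaft tip in its hole (left crop (210,260)), at yaw 28.4° against the base's 28.7°. I'm handing in.

```bash
python3 -c "
from h import *
print(workorder.close_job())"
```

```text
the job is handed in; nothing more can be done
None
```

The job is handed in at about 37 s of the 64 s: the sleeve is seated on its shoulder and the plate lies flat on top of it, within about half a degree of the base's long sides. Both parts were lowered gently until contact, and the arm was sent nowhere near the cactus, bin, screwdriver or handset, though I did not measure them again at the end.

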